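Press the yellow stop block onto the fixture plate

ROBOT

A 6-joint arm with a two-finger parallel gripper is mounted at the origin on a cart in front of the work surface, level with it; the furniture and walls round the work are solid. World frame = base frame: x ahead of the robot, y to its left, z up, the work surface at z = 0. Lengths are in m, angles in rad, forces in N, time in s.
With the tool pointing down it reaches from about 0.35 to 0.975 m from the base axis. Payload 17.4 kg.
Tool frame: the origin (TCP) lies midway between the tips of the shut fingers; the grasp point (between the pads) lies bot.hold_point_z behind it (bot.hold_point_z is the distance from the TCP to the grasp point, in m); x points along the fingers, y is the direction in which the jaws open and shut, and the axes are right-handed (so a half turn about x gives the same grasp; the last joint's range is limited). The gripper opens to 85 mm and grips with 20 to 120 N. Pads are 22 mm wide; open, the fingers measure 114 mm over their backs; the gripper's body (76 mm by 85 mm) begins 54 mm behind the grasp point. The pads swing forward as they close: fully open they stand 13 mm farther back than shut.
Start: joints at [-1.373, 0.116, 1.442, -0, 1.584, -0.038], TCP at [0.158, -0.656, 0.231] pointing down, gripper open.
Joint ranges: [-2.83, 2.83], [-0.83, 2.19], [0.07, 2.5], [-1.14, 4.28], [0.01, 3], [-2.97, 2.97]. Speed limits (rad/s): [1.89, 1.89, 2.22, 3.14, 3.14, 3.14].

INTERFACE

Orientations are given as a rotation vector (axis times angle).
In Python, from station import bot, grab_frame, camera_info, spotter gives the robot as it stands.
- The arm moves only by the shell command python3 -m handwheel 'ROWS' [FORCE]. ROWS is JSON, a list of rows, each a list of 7 numbers: the shift along the world's x, y, z in mm, then the turn, a rotation vector about the world's x, y, z in rad, then the opening, from 0 (shut) to 1 (fully open). A call has 1 to 5 rows; each row is the pose to reach, as a shift and turn from the pose commanded when the call began; what a row does not reach only later rows make up. A row lasts 1/10 s, in which the tool goes at most 50 mm and 8.59 degrees, less where a joint would pass 70% of its speed; a pose out of reach is approached as far as the arm can. A call with a gripper value outside its range is refused whole. The fingers move at their own pace and stop on an object; FORCE is the grip in N (left out, the last holds). Time passes only in rows, so rows that repeat a pose let the fingers close. It gives the time, the measured TCP pose, the force and the opening at its end, in the units of the state.
- bot.get_obs(): the state, without advancing time (a new reading comes with each control period).
- grab_frame(name): name is "scene" or "top"; returns (picture, depth): 400x640x3 uint8, blue, green, red; 400x640 float32, m along the optical axis (not along the pixel's ray), 0 where there is no reading.
- camera_info(name): a dict with "mtx" (3x3 intrinsics, pixels), "R" (3x3) and "t" (3): a world point X has camera coordinates R X + t. Camera axes: x right, y down, z forward; pixel columns grow to the right and rows downward; lengths in m; the calibration is good to about 2 mm. A picture is of the moment at which its call begins. camera_info takes no time and is no camera call.
- bot.finish_job(): hands the job in, once; it reports no verdict.
Trained networks look in the newest picture that a camera, given by its name, has taken for a name from the list of things; names that differ only in an ending like _2 or _b are one class to them, and where a whole thing is asked for, a point or a joint stands for the part that bears it (a point fixed in the world has none). Each returns a list of dicts, best first, with "confidence" (0 to 1); they miss things now and then, are a little off and sometimes report something else, mostly with a low value. They report only what shows in the picture. A call takes as long as a camera call. They do not tell look-alikes from the thing itself.
- spotter.boxes_of(camera, label): "position" ([x, y, z] in m, in world coordinates, good to about 4 mm: the middle of the surface that is visible of it).
- spotter.spot_point(camera, label): "position" ([x, y, z] in m, in world coordinates, good to about 4 mm: a listed point, or the origin of a listed thing).
The state is a dict: "time": time; "joints": joint angles; "joint_velocities": joint speeds; "tau": joint torques, N m; "position": TCP position; "tool_rot": TCP orientation; "ft_force": force on the tool from outside, world axes, zero at the start; "moment": the same for the moment, N m; "gripper_width": finger opening in m.
Only numpy, scipy, OpenCV 4.12 (cv2) and the standard library are available. Lean on these libraries where they do the work, as an engineer would, in place of code of your own. Each camera call takes 0.05 s, during which the arm holds its last target.

TASK

Set up the pipe fixture: take the yellow stop block and press it down (not just drop it) onto the two free studs of the aluminium fixture plate until it is fully home, its underside flat on the plate like the grey block beside it, then let go. Leave the red block where it stands.

Things in the scene. Friction and masses are not known exactly. Their poses are not given: they have to be found in the camera images.
- yellow_block: Yellow loose stop block, 0.15 kg. Slab 110 (its x) x 60 (y) x 30 mm high; on the middle of its top a grip rib 56 (x) x 28 (y) x 36 mm high (66 mm in all): grip it from above across its 28 mm. Underside: two sockets 27 mm square, 26 mm deep, centred 30 mm either side of the middle along x. Origin: centre of underside, z up. Half a turn makes no difference to the fit.
- red_block: Red loose block of the very same shape and size, for another fixture; to be left where it stands. Origin: centre of its underside. It and the yellow block may have changed places.
- stud_plate: Aluminium fixture plate, fixed, 150 (its x) x 210 (y) x 16 mm thick. Origin: on its underside (trolley level), midway between its two free upright studs. It reaches from y = +45 to -165 mm; a fixed grey block of the same outer shape as the yellow one stands home at y = -120 mm. Home, the yellow block's origin is 16 mm above this origin, its x along the plate's x (either way round).
- free_studs (a point): Point on the plate's top, 16 mm above its origin; same axes. Two steel studs stand 30 mm either side along x, 23 mm high: 24 mm thick for 12 mm, then tapering to 10 mm at the tip. Brass spring pads bulge from their y flanks: under its own weight the block stops some 7 mm short, and must be pressed with about 15 N (25 N does no harm) to go home; it then stays.
Not all that is in view belongs to the job. Of the things that look like the yellow_block, take the one that is nearest to the robot's base at the start.

How it is judged:
On the way:
1. the gripper presses the yellow block home: it touches the block while its underside is within 4 mm of the plate's top and it is centred on the free studs within 10 mm (z of yellow_block in the frame of stud_plate below 0.02 m and horizontal distance between yellow_block and stud_plate below 0.01 m and contact force between any of the fingers, the arm and yellow_block above 1 N), for 0.1 s.
At the end, for the whole second after the job is handed in: The yellow block sits on the two free studs, pressed home: its underside within 4 mm of the plate's top, centred within 10 mm, lined up with the plate's x within 10 degrees (either way round), level within 4.5 degrees and at rest; the red block is within 30 mm of where it stood (z of yellow_block in the frame of stud_plate below 0.02 m and horizontal distance between yellow_block and stud_plate below 0.01 m and angle between the x axis of yellow_block and the x axis of stud_plate, either way round below 0.17 rad and angle between yellow_block's own z axis and vertical below 0.08 rad and linear speed of yellow_block below 0.02 m/s and distance of red_block from where it was at the start of the episode below 0.03 m); the robot touches nothing.
It fails at once if the red block is moved by more than 30 mm (distance of red_block from where it was at the start of the episode above 0.03 m).
It also fails if it takes over 38 s, if anything falls off the work surface, if the arm or the gripper's body presses on something with over 40 N, if the wrist force passes 120 N, or if a joint passes its speed limit or range.

## Working session

There is one attempt and no reset: what is moved stays moved. The work goes in short steps, Python scripts to look and compute and a shell command to move; the robot and the scene stay as the last step left them, time stands still between calls to the robot, and variables do not carry over. Pictures are saved under pics/ and viewed, and the job is handed in when it is done.

```bash
ls; mkdir -p pics
python3 - <<'E'
from station import bot, grab_frame, camera_info, spotter
import cv2, numpy as np
o=bot.get_obs()
print({k:np.round(v,3).tolist() for k,v in o.items()}, bot.hold_point_z)
for c in ("scene","top"):
    im,d=grab_frame(c); cv2.imwrite(f"pics/{c}0.png",im); np.savez(f"{c}0.npz",im=im,d=d)
    for l in ("yellow_block","red_block","stud_plate","free_studs"):
        print(c,l,[(np.round(r["position"],3).tolist(),round(r["confidence"],2)) for r in spotter.spot_point(c,l)])
print(bot.get_obs()["time"])
E
```

```text
pics
{'time': 0.0, 'joints': [-1.373, 0.116, 1.442, -0.0, 1.584, -0.038], 'joint_velocities': [-0.001, -0.0, 0.0, 0.001, -0.0, -0.0], 'tau': [0.002, -73.199, -63.248, 0.0, 0.006, -0.0], 'position': [0.158, -0.656, 0.231], 'tool_rot': [2.097, 0.25, -2.097], 'ft_force': [0.233, 0.183, 0.003], 'moment': [-0.042, 0.07, -0.003], 'gripper_width': 0.085} 0.0187
scene yellow_block [([0.526, 0.136, -0.0], 0.96), ([0.638, 0.038, -0.003], 0.72)]
scene red_block [([0.487, 0.296, 0.0], 0.86)]
scene stud_plate [([0.471, -0.171, 0.004], 0.89)]
scene free_studs [([0.471, -0.172, 0.02], 0.58)]
top yellow_block [([0.642, 0.035, -0.001], 0.95)]
top red_block [([0.489, 0.293, -0.0], 0.66)]
top stud_plate [([0.47, -0.167, -0.0], 0.76)]
top free_studs [([0.47, -0.17, 0.016], 0.66)]
0.5
```

View pics/scene0.png

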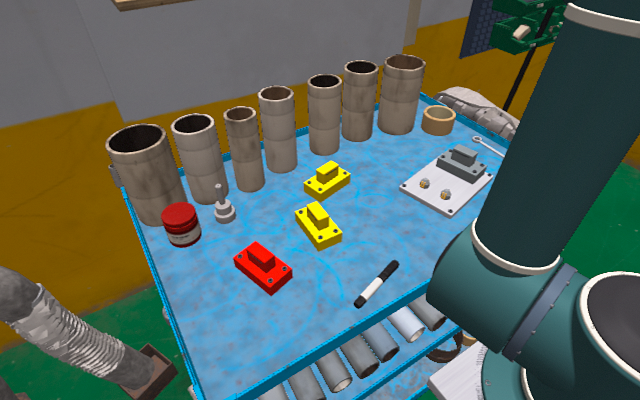

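View pics/top0.png

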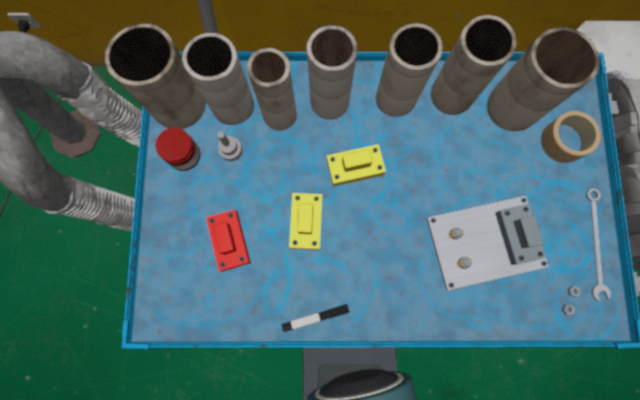

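The scene picture shows two yellow blocks, at px (318,225) and (327,178), with the red one at (263,267). In the top picture the yellow blocks are at (306,221) and (356,164), the studs at (457,234) and (464,263), and the grey block at (520,235). The near yellow block, about 0.54 m from the base against 0.64 m, is the one to take. Next I'll measure its pose and the plate's precisely.

```bash
cat > h.py <<'E'
import numpy as np, cv2
from station import camera_info
def cloud(c,d):
    I=camera_info(c);K=np.array(I["mtx"]);R=np.array(I["R"]);t=np.array(I["t"])
    v,u=np.mgrid[:d.shape[0],:d.shape[1]]
    P=np.stack([(u-K[0,2])/K[0,0]*d,(v-K[1,2])/K[1,1]*d,d],-1)
    W=(P-t.reshape(3))@R   # R^T(P-t)
    W[d<=0]=np.nan
    return W
def rect(p):
    r=cv2.minAreaRect((p[:,:2]*1000).astype(np.float32)); b=cv2.boxPoints(r)
    e=b[1]-b[0];f=b[2]-b[1]
    L=e if np.hypot(*e)>np.hypot(*f) else f
    return np.round(r[0],1),np.round(r[1],1),round(float(np.degrees(np.arctan2(L[1],L[0]))%180),1)
E
python3 - <<'E'
from h import *
for c in ("top","scene"):
    z=np.load(c+"0.npz");im=z["im"];W=cloud(c,z["d"])
    I=camera_info(c);print(c,"cam",-np.array(I["R"]).T@np.array(I["t"]).ravel())
    hsv=cv2.cvtColor(im,cv2.COLOR_BGR2HSV)
    m=((hsv[...,0]>22)&(hsv[...,0]<35)&(hsv[...,1]>120)&(hsv[...,2]>90)&(W[...,2]>0.005)&(W[...,2]<0.09)&(W[...,0]<0.8)).astype(np.uint8)
    n,l,s,ct=cv2.connectedComponentsWithStats(m)
    for i in range(1,n):
        if s[i,4]<80: continue
        p=W[l==i]; print("yel",ct[i].round(),s[i,4])
        for a,b in((.022,.038),(.058,.074)):
            q=p[(p[:,2]>a)&(p[:,2]<b)]
            if len(q)>8: print("  z",np.median(q[:,2]).round(4),len(q),rect(q),q.mean(0).round(4))
    # plate
    g=(hsv[...,1]<60)&(hsv[...,2]>90)
    box=(W[...,0]>.3)&(W[...,0]<.65)&(W[...,1]<-.03)&(W[...,1]>-.42)
    q=W[box&(W[...,2]>.010)&(W[...,2]<.022)]
    print("plate",len(q),np.median(q[:,2]),rect(q))
    q=W[box&(W[...,2]>.040)&(W[...,2]<.052)];print("grey slab",len(q),rect(q))
    q=W[box&(W[...,2]>.074)&(W[...,2]<.09)];print("grey rib",len(q),rect(q),q.mean(0))
    q=W[box&(W[...,2]>.028)&(W[...,2]<.043)&(W[...,1]>-.22)]
    print("studs",np.round(q,3).tolist()[:40])
E
```

```text
top cam [0.39110183 0.10818957 0.87180122]
yel [355. 165.] 1468
  z 0.0306 908 (array([641.2,  38.6]), array([ 58.4, 108.3]), 102.6) [0.6352 0.0396 0.0306]
  z 0.0663 412 (array([642.5,  38.6]), array([28.7, 56.5]), 103.1) [0.641  0.0391 0.066 ]
yel [305. 221.] 1442
  z 0.0307 985 (array([523.7, 139.7]), array([ 56.6, 108.5]), 177.8) [0.5199 0.139  0.0307]
  z 0.0664 435 (array([524.4, 140.8]), array([28.5, 56.1]), 176.9) [0.5236 0.1405 0.0663]
plate 5605 0.016546660165720924 (array([ 441.4, -258. ]), array([246.8, 257.2]), 102.5)
grey slab 1189 (array([ 486.3, -237.1]), array([110. , 155.1]), 102.6)
grey rib 490 (array([ 496.5, -283.1]), array([55.9, 28.8]), 13.2) [ 0.49577152 -0.28151916  0.08181207]
studs [[0.511, -0.157, 0.029], [0.511, -0.159, 0.028], [0.51, -0.16, 0.031], [0.51, -0.162, 0.03], [0.509, -0.152, 0.03], [0.509, -0.154, 0.029], [0.508, -0.156, 0.031], [0.508, -0.157, 0.035], [0.508, -0.159, 0.032], [0.508, -0.161, 0.035], [0.508, -0.162, 0.035], [0.508, -0.166, 0.031], [0.507, -0.152, 0.03], [0.506, -0.153, 0.032], [0.506, -0.155, 0.033], [0.506, -0.157, 0.035], [0.
[... 1529 characters left out ...]
.167, 0.038], [0.509, -0.157, 0.03], [0.505, -0.156, 0.034], [0.501, -0.155, 0.037], [0.497, -0.153, 0.041], [0.498, -0.159, 0.037], [0.496, -0.16, 0.039], [0.493, -0.16, 0.041], [0.496, -0.167, 0.036], [0.506, -0.154, 0.031], [0.502, -0.153, 0.034], [0.499, -0.153, 0.036], [0.498, -0.156, 0.035], [0.496, -0.157, 0.037], [0.493, -0.157, 0.038], [0.493, -0.16, 0.037], [0.493, -0.164, 0.036], [0.493, -0.168, 0.034], [0.504, -0.152, 0.03], [0.501, -0.153, 0.032], [0.499, -0.153, 0.033], [0.497, -0.155, 0.033], [0.495, -0.156, 0.035], [0.494, -0.159, 0.033], [0.49, -0.162, 0.035], [0.491, -0.166, 0.033], [0.501, -0.15, 0.03], [0.499, -0.151, 0.03], [0.497, -0.153, 0.031], [0.495, -0.153, 0.033]]
```

Run:
```python
import cv2
im=cv2.imread("pics/top0.png")
a=cv2.resize(im[185:295,270:330],None,fx=5,fy=5,interpolation=cv2.INTER_CUBIC)
b=cv2.resize(im[185:295,425:555],None,fx=3.8,fy=5,interpolation=cv2.INTER_CUBIC)
cv2.imwrite("pics/crop0.png",cv2.hconcat([a,b]))
```

```text
(no output)
```

View pics/crop0.png

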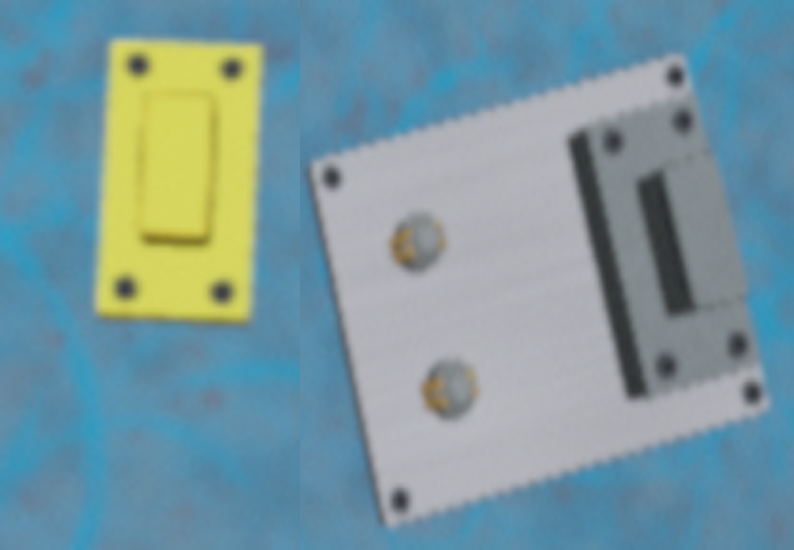

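Run:
```python
from h import *
from station import bot
from scipy.spatial.transform import Rotation as Ro
R=Ro.from_rotvec(bot.get_obs()["tool_rot"]).as_matrix();print(R.round(3), "y-axis yaw",np.degrees(np.arctan2(R[1,1],R[0,1])))
for c in ("top","scene"):
    z=np.load(c+"0.npz");W=cloud(c,z["d"])
    box=(W[...,0]>.35)&(W[...,0]<.62)&(W[...,1]<-.07)&(W[...,1]>-.36)
    m=(box&(W[...,2]>.009)&(W[...,2]<.024)).astype(np.uint8)
    m=cv2.morphologyEx(m,cv2.MORPH_OPEN,np.ones((3,3)))
    n,l,s,ct=cv2.connectedComponentsWithStats(m);i=1+s[1:,4].argmax()
    print(c,"plate",rect(W[l==i]))
    q=W[box&(W[...,2]>.036)&(W[...,2]<.043)&(W[...,1]>-.2)]
    a=q[q[:,0]>.47];b=q[q[:,0]<.47]
    print(" tips",a.mean(0).round(4),b.mean(0).round(4),((a.mean(0)+b.mean(0))/2).round(4),np.linalg.norm(a.mean(0)-b.mean(0)))
```

```text
[[ 0.     0.234 -0.972]
 [ 0.    -0.972 -0.234]
 [-1.    -0.    -0.   ]] y-axis yaw -76.48990744349186
top plate (array([ 483.6, -224.9]), array([150.4, 210.9]), 102.6)
 tips [ 0.4989 -0.1597  0.039 ] [ 0.441  -0.1725  0.0388] [ 0.4699 -0.1661  0.0389] 0.05930082403581128
scene plate (array([ 482.7, -224.3]), array([150.6, 208.4]), 102.5)
 tips [ 0.4988 -0.1598  0.0389] [ 0.4395 -0.1719  0.0392] [ 0.4691 -0.1658  0.039 ] 0.060552659759779054
```

```bash
python3 -m handwheel '[[20,45,0,0,0,-0.06,1],[40,90,0,0,0,-0.12,1],[60,135,0,0,0,-0.18,1],[80,180,0,0,0,-0.24,1],[100,225,0,0,0,-0.278,1]]' 100; python3 -m handwheel '[[20,45,0,0,0,0,1],[40,90,0,0,0,0,1],[60,135,0,0,0,0,1],[80,180,0,0,0,0,1],[100,225,0,0,0,0,1]]'
```

```text
time: 1.0
position: [0.258, -0.4295, 0.2313]
tool_rot: [-2.199, 0.05, 2.199]
ft_force: [1.8, -0.4, 0.4]
gripper_width: 0.0853
time: 1.5
position: [0.3579, -0.2045, 0.2316]
tool_rot: [-2.201, 0.048, 2.199]
ft_force: [0.7, 0.2, 0.4]
gripper_width: 0.0854
```

```bash
python3 -m handwheel '[[20,43,0,0,0,0,1],[40,86,0,0,0,0,1],[60,129,0,0,0,0,1],[80,172,0,0,0,0,1],[100,215,0,0,0,0,1]]'; python3 -m handwheel '[[25,43,-20,0,0,0,1],[50,86,-50,0,0,0,1],[66,125,-80,0,0,0,1],[66,130,-110,0,0,0,1],[66,130,-130,0,0,0,1]]'
python3 - <<'E'
from station import bot
from scipy.spatial.transform import Rotation as Ro
import numpy as np
o=bot.get_obs();R=Ro.from_rotvec(o["tool_rot"]).as_matrix();print(R.round(3),np.degrees(np.arctan2(R[1,1],R[0,1])),o["position"])
E
```

```text
time: 2.0
position: [0.4581, 0.0108, 0.2317]
tool_rot: [-2.202, 0.046, 2.199]
ft_force: [0.8, -0.4, -0.5]
gripper_width: 0.0855
time: 2.5
position: [0.523, 0.1405, 0.098]
tool_rot: [-2.198, 0.044, 2.205]
ft_force: [0.4, 0.5, -0.6]
gripper_width: 0.0856
[[-0.003 -0.04  -0.999]
 [-0.    -0.999  0.04 ]
 [-1.     0.001  0.003]] -92.28207163566556 [0.52296642 0.14054454 0.09800413]
```

```bash
python3 -m handwheel '[[1,0,-20,0,0,0,1],[1,0,-40,0,0,0,1],[1,0,-55,0,0,0,1],[1,0,-63,0,0,0,1],[1,0,-64,0,0,0,1]]' 100;  python3 -m handwheel '[[0,0,0,0,0,0,0],[0,0,0,0,0,0,0],[0,0,0,0,0,0,0],[0,0,0,0,0,0,0],[0,0,0,0,0,0,0]]' 100
```

```text
time: 3.0
position: [0.5244, 0.1385, 0.0367]
tool_rot: [-2.199, 0.047, 2.201]
ft_force: [-0.5, 0.1, 0.1]
gripper_width: 0.0854
time: 3.5
position: [0.5251, 0.1388, 0.038]
tool_rot: [-2.201, 0.046, 2.199]
ft_force: [-1.0, 0.6, 6.0]
gripper_width: 0.0264
```

```bash
python3 -m handwheel '[[0,0,5,0,0,0,0],[0,0,20,0,0,0,0],[0,0,45,0,0,0,0],[0,0,70,0,0,0,0],[0,0,70,0,0,0,0]]' 100
python3 - <<'E'
from h import *
from station import bot,grab_frame
print(bot.get_obs()["position"],bot.get_obs()["gripper_width"])
for c in ("scene","top"):
    im,d=grab_frame(c);cv2.imwrite(f"pics/{c}1.png",im);np.savez(f"{c}1.npz",im=im,d=d)
    W=cloud(c,d);hsv=cv2.cvtColor(im,cv2.COLOR_BGR2HSV)
    m=((hsv[...,0]>22)&(hsv[...,0]<35)&(hsv[...,1]>120)&(hsv[...,2]>60)&(W[...,2]>0.005)&(W[...,2]<0.2)&(W[...,0]<0.585)).astype(np.uint8)
    p=W[(m>0)&(W[...,1]>.05)]
    print(c,len(p),np.percentile(p[:,2],[2,25,50,75,98]).round(4))
    q=p[(p[:,2]>.094)&(p[:,2]<.112)]
    if len(q)>9: print(np.median(q[:,2]),rect(q))
E
```

```text
time: 4.0
position: [0.5262, 0.139, 0.112]
tool_rot: [-2.205, 0.045, 2.194]
ft_force: [1.0, 0.6, -2.3]
gripper_width: 0.0262
[0.52617804 0.13900266 0.11196348] 0.02624010125723762
scene 1357 [0.078  0.0975 0.1051 0.1192 0.155 ]
0.10488762095658825 (array([525.8, 139.4]), array([ 61.3, 111.7]), 177.6)
top 673 [0.0983 0.1015 0.1026 0.1039 0.139 ]
0.10238573445317002 (array([495.3, 140.6]), array([56.3, 51.3]), 88.9)
```

View pics/scene1.png

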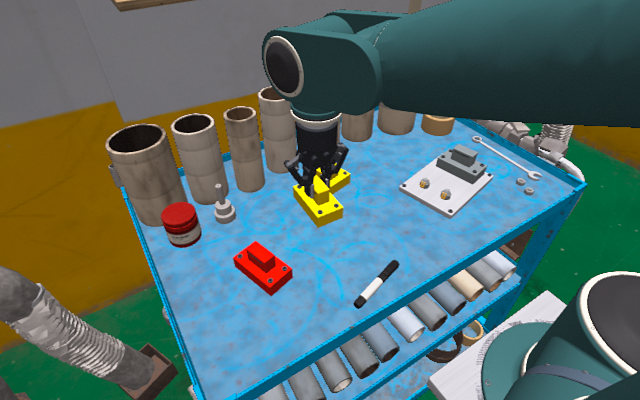

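View pics/top1.png

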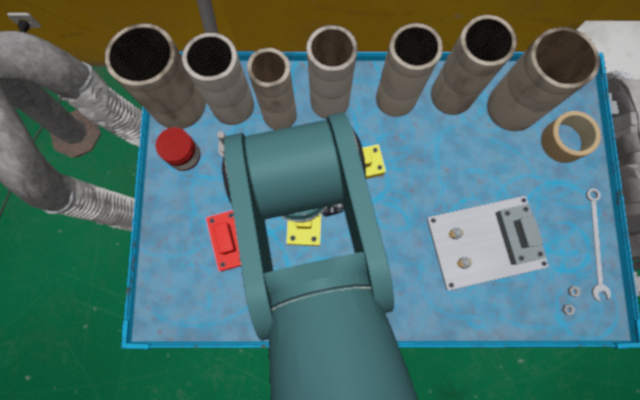

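The scene picture shows the near block lifted in the fingers at px (318,200), with the underside about 73 mm up. The red block, at (263,267), hasn't moved. Next I'll carry it over the studs.

```bash
python3 -m handwheel '[[-4,-20,0,0,0,0.02,0],[-11,-60,0,0,0,0.07,0],[-18,-100,0,0,0,0.12,0],[-25,-135,0,0,0,0.17,0],[-31,-170,0,0,0,0.21,0]]'; python3 -m handwheel '[[-7,-40,0,0,0,0.04,0],[-14,-80,0,0,0,0.05,0],[-20,-110,0,0,0,0.05,0],[-24,-130,0,0,0,0.05,0],[-25,-135,0,0,0,0.05,0]]'
cat > look.py <<'E'
import sys
from h import *
from station import bot,grab_frame
from scipy.spatial.transform import Rotation as Ro
k=sys.argv[1]
o=bot.get_obs();R=Ro.from_rotvec(o["tool_rot"]).as_matrix()
print(o["time"],o["position"].round(4) if hasattr(o["position"],"round") else o["position"],"yaw",np.degrees(np.arctan2(R[1,1],R[0,1])),R[2].round(3),"f",np.round(o["ft_force"],1),np.round(o["moment"],2))
for c in ("scene","top"):
    im,d=grab_frame(c);cv2.imwrite(f"pics/{c}{k}.png",im);np.savez(f"{c}{k}.npz",im=im,d=d)
    W=cloud(c,d);hsv=cv2.cvtColor(im,cv2.COLOR_BGR2HSV)
    m=(hsv[...,0]>22)&(hsv[...,0]<35)&(hsv[...,1]>120)&(hsv[...,2]>40)&(W[...,2]>0.02)&(W[...,2]<0.2)&(abs(W[...,0]-.47)<.1)&(abs(W[...,1]+.166)<.08)
    # normals via local plane: find top-facing pixels
    gx=np.gradient(W,axis=1);gy=np.gradient(W,axis=0);n=np.cross(gx,gy);n/=np.linalg.norm(n,axis=2,keepdims=True)+1e-12
    t=m&(abs(n[...,2])>.9)
    p=W[t]; print(c,"yellow",m.sum(),"top-facing",len(p))
    if len(p)<30: continue
    h,e=np.histogram(p[:,2],np.arange(.02,.2,.004));z0=e[h.argmax()]+.002
    q=p[abs(p[:,2]-z0)<.008]
    A=np.c_[q[:,:2]-[.47,-.166],np.ones(len(q))];s=np.linalg.lstsq(A,q[:,2],rcond=None)[0]
    print("  slab z",s[2].round(4),"slope",s[:2].round(3),rect(q))
    v=q[:,:2]-[.47,-.166]; th=np.radians(12.5);
    x=v@[np.cos(th),np.sin(th)];y=v@[-np.sin(th),np.cos(th)]
    print("  plate-frame extents x",x.min().round(4),x.max().round(4),"y",y.min().round(4),y.max().round(4))
E
python3 look.py 2
```

```text
time: 4.6
position: [0.4926, -0.0326, 0.1064]
tool_rot: [2.131, 0.182, -2.134]
ft_force: [0.9, 0.5, -0.9]
gripper_width: 0.0261
time: 5.1
position: [0.4678, -0.1679, 0.1064]
tool_rot: [2.106, 0.229, -2.109]
ft_force: [-0.9, 0.3, -1.1]
gripper_width: 0.0266
5.1 [ 0.4678 -0.1679  0.1064] yaw -77.64611817384919 [-1.    -0.001  0.001] f [-0.9  0.3 -1.1] [ 0.02 -0.03 -0.02]
scene yellow 1240 top-facing 292
  slab z 0.0999 slope [-0.001  0.   ] (array([ 466.6, -166.1]), array([107.5,  56.6]), 13.6)
  plate-frame extents x -0.0571 0.0503 y -0.0282 0.0293
top yellow 1003 top-facing 175
  slab z 0.0987 slope [-0.001  0.005] (array([ 467.1, -164.6]), array([106.1,  55.4]), 11.7)
  plate-frame extents x -0.0552 0.0504 y -0.0262 0.0302
```

View pics/scene2.png

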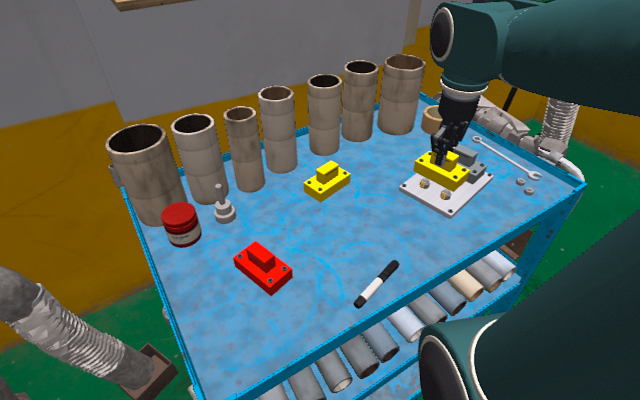

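View pics/top2.png

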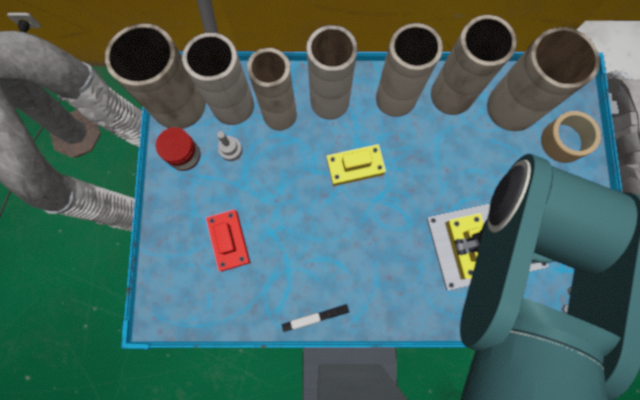

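The block sits level over the studs in the scene picture, at px (442,168). It needs about 3 mm more in +x.

```bash
python3 -m handwheel '[[3,0,-8,0,0,0,0],[3,0,-18,0,0,0,0],[3,0,-25,0,0,0,0],[3,0,-25,0,0,0,0],[3,0,-25,0,0,0,0]]' 110; python3 look.py 3
```

```text
time: 5.7
position: [0.4717, -0.166, 0.0821]
tool_rot: [2.106, 0.231, -2.107]
ft_force: [-0.2, -0.1, -1.1]
gripper_width: 0.0264
5.7 [ 0.4717 -0.166   0.0821] yaw -77.49587891215461 [-1. -0.  0.] f [-0.2 -0.1 -1.1] [-0.   -0.04 -0.02]
scene yellow 1185 top-facing 286
  slab z 0.0756 slope [-0.  0.] (array([ 471.1, -163.3]), array([107.4,  57.7]), 13.8)
  plate-frame extents x -0.0523 0.0553 y -0.0274 0.0307
top yellow 892 top-facing 167
  slab z 0.0746 slope [0.    0.015] (array([ 472.6, -164.4]), array([103. ,  57.6]), 12.8)
  plate-frame extents x -0.0487 0.0545 y -0.0275 0.0301
```

```bash
python3 -m handwheel '[[-1,-1,-4,0,0,0,0],[-1,-1,-8,0,0,0,0],[-1,-1,-12,0,0,0,0],[-1,-1,-14,0,0,0,0],[-1,-1,-14,0,0,0,0]]' 110; python3 look.py 4
```

```text
time: 6.3
position: [0.4705, -0.1673, 0.0679]
tool_rot: [2.106, 0.231, -2.107]
ft_force: [0.2, -0.4, -1.3]
gripper_width: 0.0262
6.3 [ 0.4705 -0.1673  0.0679] yaw -77.52712822757223 [-1.    -0.     0.001] f [ 0.2 -0.4 -1.3] [-0.03  0.05  0.01]
scene yellow 1147 top-facing 267
  slab z 0.0614 slope [0.001 0.001] (array([ 467.6, -163.1]), array([108.5,  57.2]), 17.2)
  plate-frame extents x -0.0542 0.053 y -0.0292 0.0299
top yellow 841 top-facing 168
  slab z 0.0607 slope [0.001 0.011] (array([ 470.2, -165. ]), array([104.9,  57.2]), 12.2)
  plate-frame extents x -0.0519 0.0528 y -0.0279 0.0297
```

```bash
python3 -m handwheel '[[0,0,-2,0,0,0,0],[0,0,-4,0,0,0,0],[0,0,-6,0,0,0,0],[0,0,-6,0,0,0,0]]' 110; python3 -m handwheel '[[0,0,-1,0,0,0,0],[0,0,-2,0,0,0,0],[0,0,-3,0,0,0,0],[0,0,-3,0,0,0,0]]' 110
```

```text
time: 6.8
position: [0.4709, -0.1677, 0.0623]
tool_rot: [2.106, 0.229, -2.106]
ft_force: [2.4, -2.7, -1.5]
gripper_width: 0.0264
time: 7.2
position: [0.4713, -0.1676, 0.0602]
tool_rot: [2.107, 0.229, -2.104]
ft_force: [0.3, -3.9, 7.6]
gripper_width: 0.0267
```

```bash
python3 -m handwheel '[[0,-0.5,-1,0,0,0,0],[0,-0.5,-2,0,0,0,0],[0,-0.5,-2,0,0,0,0]]' 110; python3 -m handwheel '[[0,0,-1,0,0,0,0],[0,0,-2,0,0,0,0],[0,0,-2,0,0,0,0]]' 110
```

```text
time: 7.5
position: [0.4711, -0.1678, 0.0575]
tool_rot: [2.108, 0.23, -2.105]
ft_force: [5.0, -1.9, -0.6]
gripper_width: 0.0263
time: 7.8
position: [0.4706, -0.1678, 0.055]
tool_rot: [2.106, 0.23, -2.107]
ft_force: [4.6, -2.8, -4.1]
gripper_width: 0.0263
```

```bash
python3 -m handwheel '[[0.5,-0.5,-1,0,0,0,0],[0.5,-0.5,-2,0,0,0,0],[0.5,-0.5,-2,0,0,0,0]]' 110; python3 look.py 5
```

```text
time: 8.1
position: [0.4709, -0.1682, 0.054]
tool_rot: [2.105, 0.231, -2.108]
ft_force: [-7.8, 1.4, 16.5]
gripper_width: 0.0267
8.1 [ 0.4709 -0.1682  0.054 ] yaw -77.52045980062947 [-1.    -0.001  0.001] f [-7.8  1.4 16.5] [0.11 1.17 0.01]
scene yellow 1102 top-facing 284
  slab z 0.0475 slope [-0.004 -0.002] (array([ 470.6, -166.5]), array([106.5,  59.1]), 12.8)
  plate-frame extents x -0.0529 0.0537 y -0.0304 0.0287
top yellow 789 top-facing 152
  slab z 0.0462 slope [0.008 0.001] (array([ 474.1, -144.5]), array([ 49.4, 112. ]), 163.5)
  plate-frame extents x -0.0518 0.0528 y -0.0267 0.0285
```

```bash
python3 -m handwheel '[[0,0,-0.7,0,0,0,0],[0,0,-0.7,0,0,0,0]]' 110
```

```text
time: 8.4
position: [0.4709, -0.1682, 0.054]
tool_rot: [2.106, 0.231, -2.108]
ft_force: [-14.0, 4.1, 24.8]
gripper_width: 0.0261
```

Force rose to 25 N with no further travel, so the block is on its seat. I'll take the load off, open the fingers and lift.

```bash
python3 -m handwheel '[[-0.5,0.5,1.5,0,0,0,0],[-0.5,0.5,1.5,0,0,0,0.5],[-0.5,0.5,1.5,0,0,0,1],[-0.5,0.5,1.5,0,0,0,1],[-0.5,0.5,1.5,0,0,0,1]]' 20; python3 -m handwheel '[[0,0,2,0,0,0,1],[0,0,15,0,0,0,1],[0,0,40,0,0,0,1],[0,0,80,0,0,0,1],[0,0,120,0,0,0,1]]'; python3 -m handwheel '[[-10,45,20,0,0,0,1],[-20,90,20,0,0,0,1],[-30,135,20,0,0,0,1],[-40,180,20,0,0,0,1],[-40,180,20,0,0,0,1]]'; python3 look.py 6
python3 - <<'E'
from station import spotter
import numpy as np
for c in("scene","top"):
  for l in("yellow_block","red_block"): print(c,l,[(np.round(r["position"],3).tolist(),round(r["confidence"],2)) for r in spotter.spot_point(c,l)])
E
```

```text
time: 8.9
position: [0.4705, -0.1677, 0.0538]
tool_rot: [2.106, 0.231, -2.107]
ft_force: [0.2, 0.9, 0.4]
gripper_width: 0.0824
time: 9.4
position: [0.4704, -0.1677, 0.1763]
tool_rot: [2.106, 0.23, -2.106]
ft_force: [0.8, -1.2, 0.7]
gripper_width: 0.0856
time: 9.9
position: [0.4297, 0.0161, 0.1955]
tool_rot: [2.106, 0.236, -2.102]
ft_force: [0.8, -2.2, 0.0]
gripper_width: 0.0854
9.9 [0.4297 0.0161 0.1955] yaw -77.24326676630243 [-1.    -0.001 -0.002] f [ 0.8 -2.2  0. ] [-0.03  0.02  0.01]
scene yellow 1302 top-facing 320
  slab z 0.0495 slope [-0.014  0.001] (array([ 469.3, -164.6]), array([109. ,  58.4]), 16.0)
  plate-frame extents x -0.0552 0.053 y -0.0298 0.0294
top yellow 0 top-facing 0
scene yellow_block [([0.47, -0.168, 0.017], 0.92), ([0.643, 0.038, -0.002], 0.79)]
scene red_block [([0.488, 0.293, -0.003], 0.94)]
top yellow_block [([0.641, 0.034, -0.003], 0.71)]
top red_block [([0.49, 0.292, -0.002], 0.9)]
```

View pics/scene6.png

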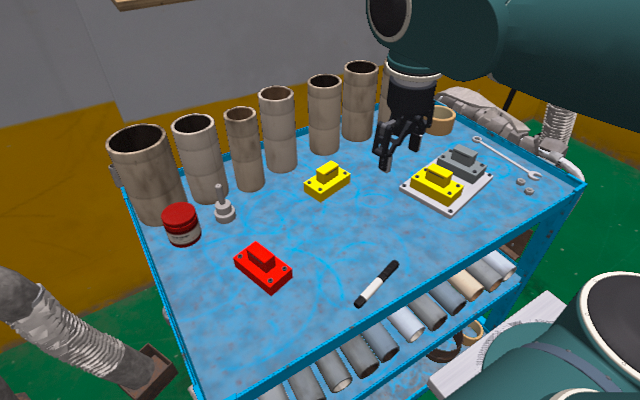

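View pics/top6.png

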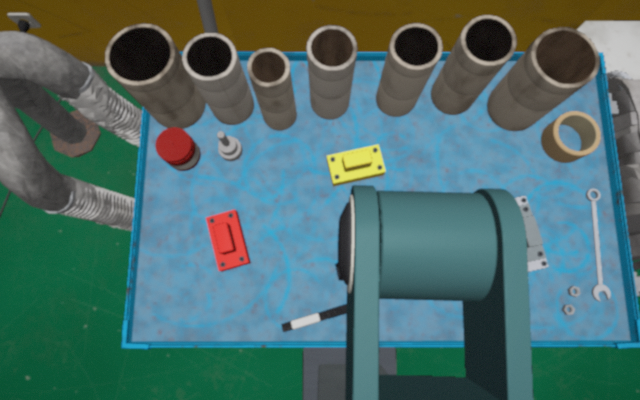

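In the scene picture the yellow block is on the studs at px (437,184). But its slab top reads 49.5 mm, against 47.5 mm while I was pressing, with a slight slope, and the arm hides it from the top camera. I'll clear the view and compare it with the grey block.

```bash
python3 -m handwheel '[[0,45,0,0,0,0,1],[0,90,0,0,0,0,1],[0,135,0,0,0,0,1],[0,180,0,0,0,0,1],[0,200,0,0,0,0,1]]'; python3 -m handwheel '[[0,0,0,0,0,0,1],[0,0,0,0,0,0,1]]'; python3 look.py 7
cat > cmp.py <<'E'
import sys
from h import *
k=sys.argv[1]
for c in("scene","top"):
    d=np.load(f"{c}{k}.npz")["d"];W=cloud(c,d);th=np.radians(12.5)
    v=W[...,:2]-[.47,-.166];x=v@[np.cos(th),np.sin(th)];y=v@[-np.sin(th),np.cos(th)]
    for nm,y0 in(("yellow",0),("grey",-.12)):
        def reg(ax0,ax1,ay0,ay1,zl,zh):
            m=(x>ax0)&(x<ax1)&(y-y0>ay0)&(y-y0<ay1)&(W[...,2]>zl)&(W[...,2]<zh);p=W[...,2][m]
            return len(p),np.median(p).round(4) if len(p) else None
        print(c,nm,"slab -x end",reg(-.05,-.033,-.024,.024,.035,.065),"+x end",reg(.033,.05,-.024,.024,.035,.065),"+y side",reg(-.05,.05,.018,.026,.035,.065),"rib",reg(-.023,.023,-.01,.01,.07,.1))
E
python3 cmp.py 7
```

```text
time: 10.7
position: [0.4308, 0.2141, 0.1939]
tool_rot: [2.106, 0.231, -2.107]
ft_force: [-0.1, 0.5, 0.2]
gripper_width: 0.0854
time: 10.9
position: [0.431, 0.2116, 0.1938]
tool_rot: [2.106, 0.229, -2.107]
ft_force: [0.1, -0.4, 0.0]
gripper_width: 0.0855
10.9 [0.431  0.2116 0.1938] yaw -77.54547064551942 [-1.     0.     0.001] f [ 0.1 -0.4  0. ] [ 0.03  0.03 -0.  ]
scene yellow 1305 top-facing 343
  slab z 0.0496 slope [-0.007 -0.009] (array([ 469.9, -166.8]), array([107.5,  58.7]), 13.0)
  plate-frame extents x -0.0539 0.0533 y -0.0304 0.029
top yellow 1740 top-facing 391
  slab z 0.0486 slope [-0.013  0.002] (array([ 469.6, -166.2]), array([105.4,  57.1]), 12.8)
  plate-frame extents x -0.0531 0.0523 y -0.0288 0.0285
scene yellow slab -x end (101, np.float64(0.0502)) +x end (70, np.float64(0.0497)) +y side (121, np.float64(0.0492)) rib (119, np.float64(0.0853))
scene grey slab -x end (80, np.float64(0.048)) +x end (64, np.float64(0.048)) +y side (107, np.float64(0.0474)) rib (99, np.float64(0.0832))
top yellow slab -x end (230, np.float64(0.0496)) +x end (212, np.float64(0.0482)) +y side (219, np.float64(0.0487)) rib (268, np.float64(0.0847))
top grey slab -x end (222, np.float64(0.0471)) +x end (212, np.float64(0.0467)) +y side (219, np.float64(0.0468)) rib (260, np.float64(0.0825))
```

Run:
```python
import cv2
a=cv2.imread("pics/scene7.png")[135:220,390:505];b=cv2.imread("pics/top7.png")[190:300,425:560]
cv2.imwrite("pics/crop7.png",cv2.hconcat([cv2.resize(a,(400,300),interpolation=cv2.INTER_CUBIC),cv2.resize(b,(370,300),interpolation=cv2.INTER_CUBIC)]))
```

```text
(no output)
```

View pics/crop7.png

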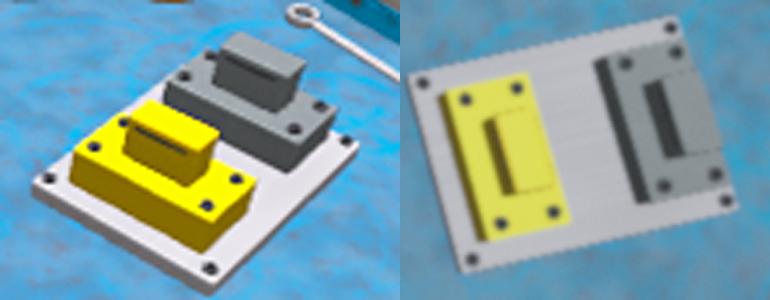

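The left crop is the scene view and the right one the top view. Both show the yellow block centred on its studs, but both cameras put it about 2 mm above the grey block. My small pull before opening lifted it. That is inside tolerance but not home, so I'll press again from above with shut fingers on the rib.

```bash
python3 -m handwheel '[[5,-45,0,0,0,0,0],[10,-90,0,0,0,0,0],[15,-135,0,0,0,0,0],[20,-180,0,0,0,0,0],[25,-225,0,0,0,0,0]]' 20;  python3 -m handwheel '[[5,-45,0,0,0,0,0],[10,-90,-20,0,0,0,0],[14,-130,-50,0,0,0,0],[14,-153,-75,0,0,0,0],[14,-153,-85,0,0,0,0]]';python3 -m handwheel '[[0,0,0,0,0,0,0],[0,0,0,0,0,0,0]]'
```

```text
time: 11.5
position: [0.4552, -0.0158, 0.1945]
tool_rot: [2.108, 0.228, -2.106]
ft_force: [1.2, 0.1, 0.8]
gripper_width: 0.0124
time: 12.0
position: [0.4679, -0.169, 0.1065]
tool_rot: [2.106, 0.226, -2.112]
ft_force: [-0.7, 0.4, 0.9]
gripper_width: 0.0001
time: 12.2
position: [0.4698, -0.1658, 0.1101]
tool_rot: [2.107, 0.23, -2.105]
ft_force: [0.6, -0.2, -0.1]
gripper_width: -0.0002
```

```bash
python3 -m handwheel '[[0,0,-10,0,0,0,0],[0,0,-18,0,0,0,0],[0,0,-23,0,0,0,0],[0,0,-24,0,0,0,0],[0,0,-24,0,0,0,0]]';python3 -m handwheel '[[0,0,-1,0,0,0,0],[0,0,-1,0,0,0,0]]';python3 -m handwheel '[[0,0,-1,0,0,0,0],[0,0,-1,0,0,0,0]]'
```

```text
time: 12.7
position: [0.4697, -0.1656, 0.085]
tool_rot: [2.106, 0.231, -2.107]
ft_force: [-0.1, 0.1, 0.1]
gripper_width: 0.0003
time: 12.9
position: [0.4698, -0.1658, 0.0842]
tool_rot: [2.107, 0.23, -2.106]
ft_force: [0.1, 0.0, 0.3]
gripper_width: 0.0002
time: 13.1
position: [0.4698, -0.1659, 0.0832]
tool_rot: [2.107, 0.23, -2.106]
ft_force: [0.0, -0.7, 0.1]
gripper_width: -0.0001
```

```bash
python3 -m handwheel '[[0,0,-1,0,0,0,0],[0,0,-1,0,0,0,0]]';python3 -m handwheel '[[0,0,-1,0,0,0,0],[0,0,-1,0,0,0,0]]'
```

```text
time: 13.3
position: [0.4696, -0.166, 0.0822]
tool_rot: [2.106, 0.23, -2.107]
ft_force: [-2.8, -0.6, 3.1]
gripper_width: 0.0004
time: 13.5
position: [0.4696, -0.1661, 0.082]
tool_rot: [2.106, 0.23, -2.106]
ft_force: [-8.8, 0.8, 14.3]
gripper_width: 0.0003
```

```bash
python3 -m handwheel '[[0,0,-0.8,0,0,0,0],[0,0,-0.8,0,0,0,0]]'; python3 look.py 8; python3 cmp.py 8
```

```text
time: 13.7
position: [0.4696, -0.1661, 0.082]
tool_rot: [2.106, 0.23, -2.106]
ft_force: [-13.3, 2.2, 22.3]
gripper_width: 0.0001
13.7 [ 0.4696 -0.1661  0.082 ] yaw -77.5260085116727 [-1.     0.001  0.   ] f [-13.3   2.2  22.3] [ 0.39  2.36 -0.01]
scene yellow 1226 top-facing 285
  slab z 0.0476 slope [ 0.001 -0.   ] (array([ 469.3, -166.6]), array([108. ,  57.4]), 14.1)
  plate-frame extents x -0.0541 0.0529 y -0.0299 0.0288
top yellow 994 top-facing 190
  slab z 0.0467 slope [-0.004  0.007] (array([ 470.8, -166.2]), array([103.5,  56.8]), 11.9)
  plate-frame extents x -0.0507 0.0524 y -0.0293 0.0284
scene yellow slab -x end (95, np.float64(0.048)) +x end (72, np.float64(0.0478)) +y side (112, np.float64(0.0473)) rib (99, np.float64(0.0839))
scene grey slab -x end (78, np.float64(0.048)) +x end (0, None) +y side (76, np.float64(0.0476)) rib (101, np.float64(0.0834))
top yellow slab -x end (80, np.float64(0.047)) +x end (216, np.float64(0.0472)) +y side (173, np.float64(0.047)) rib (52, np.float64(0.0827))
top grey slab -x end (0, None) +x end (0, None) +y side (0, None) rib (0, None)
```

While pressed, the yellow block is level with the grey one (48 mm for both). Now I'll lift straight off and check again.

```bash
python3 -m handwheel '[[0,0,5,0,0,0,0],[0,0,30,0,0,0,0],[0,0,70,0,0,0,0],[0,0,110,0,0,0,0],[0,0,110,0,0,0,0]]'; python3 -m handwheel '[[-8,45,0,0,0,0,0],[-16,90,0,0,0,0,0],[-24,135,0,0,0,0,0],[-32,180,0,0,0,0,0],[-40,225,0,0,0,0,0]]'; python3 -m handwheel '[[0,40,0,0,0,0,0],[0,80,0,0,0,0,0],[0,120,0,0,0,0,0],[0,120,0,0,0,0,0],[0,120,0,0,0,0,0]]'; python3 look.py 9; python3 cmp.py 9
python3 - <<'E'
from station import spotter
import numpy as np
for c in("scene","top"):
  print(c,[(np.round(r["position"],3).tolist(),round(r["confidence"],2)) for r in spotter.spot_point(c,"red_block")])
E
```

```text
time: 14.3
position: [0.4713, -0.1664, 0.1958]
tool_rot: [2.112, 0.227, -2.098]
ft_force: [0.2, -0.6, -0.5]
gripper_width: 0.0003
time: 14.8
position: [0.4289, 0.0607, 0.1899]
tool_rot: [2.107, 0.23, -2.106]
ft_force: [1.0, 0.2, -0.2]
gripper_width: 0.0001
time: 15.3
position: [0.4294, 0.1798, 0.1897]
tool_rot: [2.104, 0.232, -2.106]
ft_force: [0.1, -1.1, -0.0]
gripper_width: 0.0
15.3 [0.4294 0.1798 0.1897] yaw -77.40557460319516 [-1.     0.     0.001] f [ 0.1 -1.1 -0. ] [ 0.01 -0.03 -0.04]
scene yellow 1271 top-facing 332
  slab z 0.0475 slope [ 0.004 -0.002] (array([ 469.1, -166.4]), array([107.2,  56.7]), 13.5)
  plate-frame extents x -0.0543 0.0531 y -0.0294 0.0277
top yellow 1736 top-facing 420
  slab z 0.0466 slope [-0.002  0.007] (array([ 469.5, -166.7]), array([104.8,  59.8]), 12.2)
  plate-frame extents x -0.0532 0.0518 y -0.0303 0.0295
scene yellow slab -x end (97, np.float64(0.0478)) +x end (74, np.float64(0.0482)) +y side (109, np.float64(0.0474)) rib (117, np.float64(0.0833))
scene grey slab -x end (79, np.float64(0.0479)) +x end (68, np.float64(0.048)) +y side (117, np.float64(0.0471)) rib (96, np.float64(0.0832))
top yellow slab -x end (228, np.float64(0.047)) +x end (211, np.float64(0.047)) +y side (218, np.float64(0.0469)) rib (268, np.float64(0.0828))
top grey slab -x end (220, np.float64(0.0472)) +x end (211, np.float64(0.0467)) +y side (211, np.float64(0.0469)) rib (260, np.float64(0.0826))
scene [([0.489, 0.297, -0.0], 0.83)]
top [([0.471, -0.169, -0.001], 0.46)]
```

View pics/top9.png

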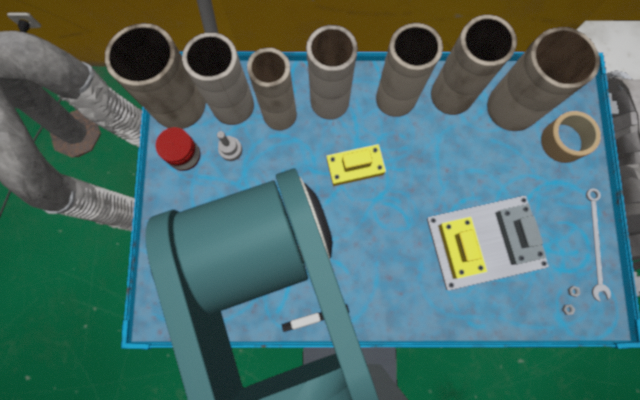

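The top picture shows the yellow block at px (463,247), aligned with the grey one at (520,235). Both cameras now give the two blocks the same height, and the arm is clear.

```bash
python3 -c "
from station import bot
print(bot.finish_job())"
```

```text
the job is handed in; nothing more can be done
None
```

The yellow stop block is pressed home on the two free studs and released, and I handed the job in at about 15.5 s of the 38 s.

- **Which block:** I took the yellow block nearer the base, at about 0.54 m; the other stands at about 0.64 m. I gripped it by its rib and pressed it onto the studs to about 25 N.
- **What went wrong:** after I let go, both cameras showed the block about 2 mm above the grey one, because I had lifted slightly before the fingers opened. I pressed it again from above with shut fingers on the rib, to about 22 N, and lifted straight off.
- **Last checks on the yellow block:** both cameras put the slab and rib tops within 0.2 mm of the grey block's. It is level, centred within about 1 mm and lined up with the plate within about 1°.
- **Red block:** the scene camera sees it where it started, within the camera's error. In the last top picture the arm hid the red block. The spotter's only "red" hit there was a low-confidence (0.46) false one at the yellow block's place, so I disregarded it.

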